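Release the ratchet of the creamer rack and push its jaw fully back

ROBOT

A 6-joint arm with a two-finger parallel gripper is mounted at the origin on a cart in front of the work surface, level with it; the furniture and walls round the work are solid. World frame = base frame: x ahead of the robot, y to its left, z up, the work surface at z = 0. Lengths are in m, angles in rad, forces in N, time in s.
With the tool pointing down it reaches from about 0.375 to 0.975 m from the base axis. Payload 3.8 kg.
Tool frame: the origin (TCP) lies between the finger pads; the fingertips stand 14 mm ahead of it and the grasp point (between the pads) lies 5 mm behind it; z points along the fingers, y is the line along which they close (so a half turn about z gives the same grasp; the last joint's range is limited). The gripper opens to 85 mm and grips with 20 to 120 N. Pads are 22 mm wide; open, the fingers measure 114 mm over their backs; the gripper's body (76 mm by 85 mm) begins 54 mm behind the grasp point. The pads swing forward as they close: fully open they stand 13 mm farther back than shut.
Start: joints at [-0.037, 0.264, 1.604, -0, 1.274, -0.037], TCP at [0.675, -0, 0.245] pointing down, gripper open.
Joint ranges: [-2.63, 2.63], [-0.94, 2.18], [0.31, 2.57], [-1.31, 4.45], [0, 2.66], [-2.55, 2.55]. Speed limits (rad/s): [2.57, 2.57, 3.14, 3.14, 3.14, 3.14].

INTERFACE

Orientations are given as a rotation vector (axis times angle).
In Python, from workcell import r, read_camera, get_calibration gives the robot as it stands. The module is installed in compiled form; this text tells all that it offers.
- The arm moves only by the tool send_rows, never from a script. Its arguments are lists of equal length, an entry for each row: "dp": the shift along the tool's x, y, z in mm, a list of three; "angular": the turn, a rotation vector about the tool's x, y, z in rad, a list of three; "claw": the finger opening in mm, from 0 to 85.4. A call has 1 to 12 rows; each row shifts and turns the commanded pose from where the row before left it, along the tool's axes as they then stand; what a row does not reach is not made up. A row lasts 1/8 s, in which the tool goes at most 62.5 mm and 10.7 degrees, less where a joint would pass 70% of its speed; a pose out of reach is approached as far as the arm can. A call with a gripper value outside its range is refused whole. The fingers move at their own pace and stop on an object; the grip force is fixed at half the most. Time passes only in rows, so rows that do not move let the fingers close. It gives the time, the measured TCP pose, the force, the opening and the grip force at its end, in the units of the state.
- r.get_state(): the state, without advancing time (a new reading comes with each control period).
- read_camera(name): name is "scene" or "side" or "wrist"; returns the picture (400x640x3 uint8, red, green, blue); there is no depth.
- get_calibration(name): a dict with "camera_matrix" (3x3 intrinsics, pixels), "rvec" (rotation vector, rad) and "tvec" (3), from world to camera coordinates, as OpenCV has them. Camera axes: x right, y down, z forward; pixel columns grow to the right and rows downward; lengths in m; the calibration is good to about 2 mm. A picture is of the moment at which its call begins: read the wrist's pose just before it. get_calibration takes no time and is no camera call; for the wrist camera it gives the pose at the moment of the call.
- r.sign_off(): hands the job in; it is judged then, once.
The state is a dict: "clock": time; "joint_pos": joint angles; "qd": joint speeds; "joint_efforts": joint torques, N m; "ee_pos": TCP position; "eef_rot": TCP orientation; "contact_force": force on the tool from outside, world axes, zero at the start; "torque": the same for the moment, N m; "width": opening from 0.0 (shut) to 1.0 (fully open); "grip_force": force on a finger pad.
Only numpy, scipy, OpenCV 4.12 (cv2) and the standard library are available. Lean on these libraries where they do the work, as an engineer would, in place of code of your own. Each camera call takes 0.05 s, during which the arm holds its last target. There are 200 camera calls.

TASK

Open up the wooden creamer rack on the counter so that there is room for another tin: press the orange release tab on top of the rack's black sliding carriage all the way down first (do not force the locked ratchet), then push the carriage with its jaw along the bar, away from the two tins, until it stands against the stop at the far right end of the bar. Only press and push, from outside and with the fingertips, never taking the carriage between the fingers; leave the two tins standing upright where they are in the rack, disturb nothing else on the counter, and move clear at the end.

Things in the scene. Friction and masses are not known exactly. Their poses are not given: they have to be found in the camera images.
- rack: Fixed wooden counter rack, base 160 (x) x 340 (y) x 12 mm, origin at the centre of its underside; x points away from the robot, y to the left along its bar, z up; turned by up to 0.3 rad. Back fence 44 mm high. The end wall at the left, y = 160 mm, x = -11 to 77 mm, has its top at 72 mm. The tins stand on the base between end wall and jaw.
- bar_stop (a point): Right-hand stop: inner face of the bar's right post, on the bar's axis. The steel bar (12 mm diameter) runs along the rack's front at rack x = -48, z = 62 mm, from here to a like post at the left; posts at rack y = -160 and +160 mm are 14 mm thick, 26 mm wide, tops at 76 mm. Ratchet teeth hang under the bar.
- jaw (a joint): Slide of the black carriage and its jaw along the bar, m: 0 = nearest the tins, 0.127 = fully back at the right; grows along the rack's -y. Carriage centre at rack x = -48 mm, y = -q. Starts at 0 to 0.06. With the release tab up the ratchet holds it (about 4 mm of play; do not push it with over 50 N); with the tab down it slides with about 3 N of friction and stays where left.
- jaw_push (a point): Where to push: on the carriage's left face (towards rack +y), 90 mm above the counter, at rack x = -48 mm, y = 25 mm - q; push along rack -y. Its axes are the rack's. The carriage is 46 (x) x 50 (y) mm, 30 to 106 mm above the counter; the face is free above the bar (top at 68 mm). The jaw plate, 17 to 73 mm high, runs from the carriage's left side to the rack's back.
- release (a joint): Travel of the orange release tab, m: 0 = up (ratchet locked), 0.014 = fully down on its hard stop (ratchet free; clear from about 0.010). It goes straight down against about 3 N of friction and stays down where it is left.
- release_top (a point): Centre of the top face of the orange release tab, which stands on the middle of the carriage; the tab is 34 (x) x 38 (y) mm. Its top is 124 mm above the counter when up and 110 mm when down (4 mm above the carriage top).
- creamer_a: Creamer tin with a blue lid, 55 mm diameter, 82 mm tall, loose, standing in the rack near the left end wall; origin at the centre of its underside (12 mm above the counter). Stays where it is.
- creamer_b: Second, like tin in the rack, next to the jaw; origin at the centre of its underside. Its centre is about 80 mm behind the bar. Stays where it is.
- creamer_c: Bystander: spare creamer tin, 57 mm diameter, 94 mm tall, standing loose on the counter behind the rack; origin at the centre of its underside.
- blue_mug: Bystander: blue mug, 85 mm diameter, 96 mm tall, loose, to the right of the rack; origin at the centre of its underside.
- mug_10: Bystander: white mug standing upside down, 70 mm diameter, 90 mm tall, loose, to the left of the rack, the nearest of the group of white mugs; origin at its underside.
Things that resemble listed ones, but are neither listed nor needed, are in the scene too. What is shaped like the creamer_a but green or pink is not meant. What is shaped like the creamer_b but green is not meant.

How it is judged:
By the outcome, as a careful person would: the job done as asked, in the order asked, and still so for the second after the job is handed in, with the robot touching nothing.
It also fails if it takes over 42 s, if anything falls off the work surface, if the arm or the gripper's body presses on something with over 40 N, if the wrist force passes 120 N, or if a joint passes its speed limit or range.

## Working session

There is one attempt and no reset: what is moved stays moved. The work goes in short steps, Python scripts to look and compute and a tool call to move; the robot and the scene stay as the last step left them, time stands still between calls to the robot, and variables do not carry over. Pictures are saved under pics/ and viewed, at most 10 in all, crops included, and the job is handed in when it is done.

Besides the shell and the picture viewer there is one more tool, called after "Call:" as a command line: name --argument value ..., lists and objects as JSON in quotes. send_rows: Moves the arm, as the interface text tells. Its arguments: {"type":"object","properties":{"dp":{"type":"array"},"angular":{"type":"array"},"claw":{"type":"array"}},"required":["dp","angular","claw"]}

```bash
mkdir -p pics; python3 - <<'E'
from workcell import r, read_camera, get_calibration
import cv2,numpy as np
for n in ["scene","side","wrist"]:
    im=read_camera(n); cv2.imwrite(f"pics/{n}0.png",im[:,:,::-1])
    c=get_calibration(n); R=cv2.Rodrigues(np.array(c["rvec"],float))[0]; print(n,-R.T@np.array(c["tvec"]).ravel(),R[2])
s=r.get_state();print(s["clock"],s["ee_pos"],s["eef_rot"],s["contact_force"])
E
```

```text
scene [-0.22650783 -0.71307117  0.52346541] [ 0.73612914  0.55530114 -0.38698132]
side [-0.36878288 -0.47462956  1.18771747] [ 0.62843675  0.27034194 -0.7293713 ]
wrist [0.67356502 0.08371769 0.37280737] [-0.00126909 -0.32207242 -0.94671418]
0.15 [ 6.74443118e-01 -1.05036772e-05  2.44213680e-01] [-2.22055542e+00 -2.22044838e+00  1.93096729e-03] [-0.20160003  0.605735   -0.14846627]
```

View pics/scene0.png

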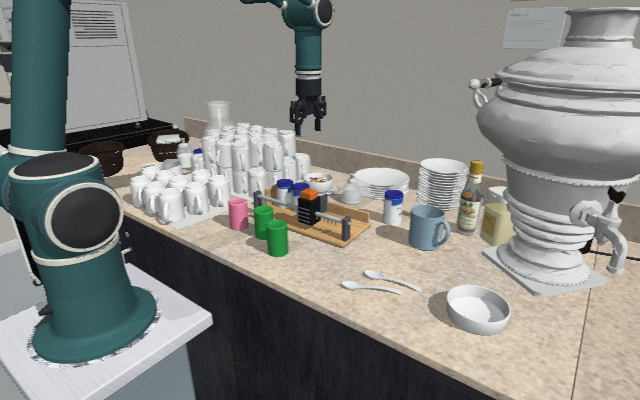

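View pics/wrist0.png

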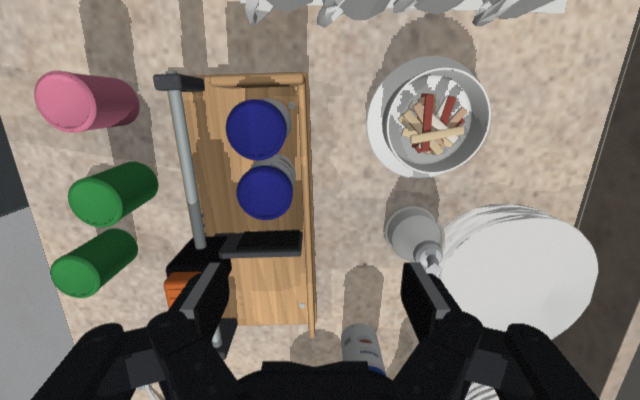

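The wrist view shows the rack: left post top about (180,82), blue lids (257,129) and (265,192), jaw plate at row 243, orange tab about (183,290) and right post near (230,335). The scene view shows the orange tab at about (310,200) and the right post at (346,228). The pink tin and the two green tins stand on the counter in front of the rack and aren't the ones meant. The two blue-lidded tins inside the rack are creamer a and b, and the other blue-lidded tin at (393,207) behind the rack is creamer_c. I'll confirm this in an enlarged side crop.

```bash
cat > h.py <<'E'
from workcell import r, read_camera, get_calibration
import cv2,numpy as np
def ray(c,uv,z):
    K=np.array(c["camera_matrix"],float);R=cv2.Rodrigues(np.array(c["rvec"],float))[0];o=-R.T@np.array(c["tvec"],float).ravel()
    d=R.T@np.linalg.inv(K)@np.array([uv[0],uv[1],1.]);return o+d*(z-o[2])/d[2]
def proj(c,P):
    return cv2.projectPoints(np.array(P,float).reshape(-1,3),np.array(c["rvec"],float),np.array(c["tvec"],float),np.array(c["camera_matrix"],float),None)[0].reshape(-1,2)
E
python3 - <<'E'
from h import *
c=get_calibration("wrist")
for n,uv,z in [("Lpost",(180,82),.076),("tab",(183,290),.124),("lidA",(257,129),.094),("lidB",(265,192),.094),("fenceTL",(303,76),.044),("fenceBR",(311,335),.044),("pink",(66,102),.1),("g1",(97,200),.1),("g2",(76,273),.1)]: print(n,ray(c,uv,z).round(3))
cs=get_calibration("side"); p=proj(cs,ray(c,(183,290),.124))[0]; print(p)
im=cv2.imread("pics/side0.png"); x,y=map(int,p); x0=max(x-100,0);y0=max(y-75,0)
cv2.imwrite("pics/sidecrop.png",cv2.resize(im[y0:y0+150,x0:x0+200],None,fx=4,fy=4,interpolation=cv2.INTER_CUBIC));print(x0,y0)
E
```

```text
Lpost [0.551 0.099 0.076]
tab [ 0.547 -0.09   0.124]
lidA [0.622 0.059 0.094]
lidB [ 0.626 -0.     0.094]
fenceTL [0.661 0.106 0.044]
fenceBR [ 0.669 -0.216  0.044]
pink [0.461 0.081 0.1  ]
g1 [ 0.467 -0.007  0.1  ]
g2 [ 0.427 -0.086  0.1  ]
[319.83716062 197.47955404]
219 122
```

View pics/sidecrop.png

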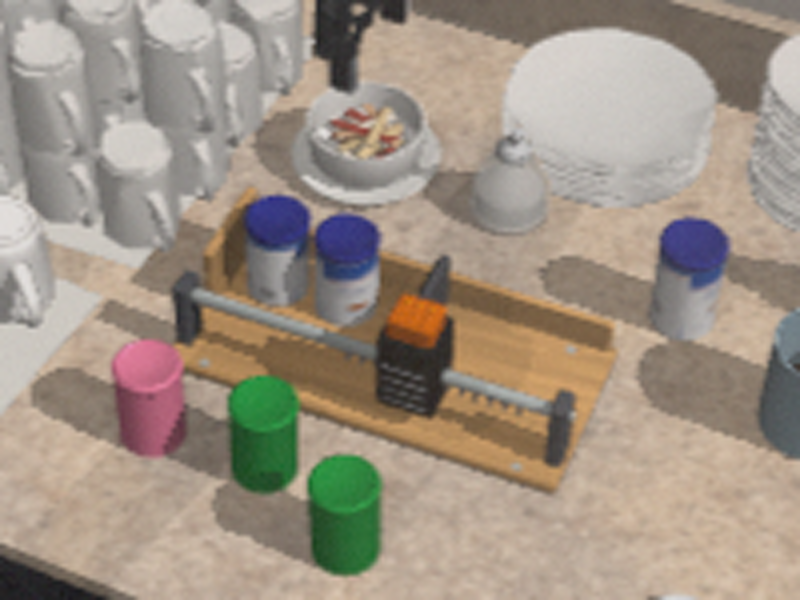

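The crop shows the orange tab at side pixel about (324,200), the post tops at (266,192) and (360,222), and the two blue-lidded tins inside the rack. It confirms that creamer_c is the separate tin at the right.

```bash
python3 - <<'E'
from h import *
cs=get_calibration("side");cc=get_calibration("scene");cw=get_calibration("wrist")
def tri(u1,c1,u2,c2):
    P=lambda c:np.array(c["camera_matrix"],float)@np.c_[cv2.Rodrigues(np.array(c["rvec"],float))[0],np.array(c["tvec"],float).ravel()]
    X=cv2.triangulatePoints(P(c1),P(c2),np.array(u1,float),np.array(u2,float)).ravel();return X[:3]/X[3]
L=ray(cs,(266.5,192.2),.076);R=ray(cs,(359.7,222.3),.076)
print("posts",L,R,np.linalg.norm(L-R),"yaw",np.arctan2(-(L-R)[0],(L-R)[1]))
cen={}
for n,f in [("side","side0"),("scene","scene0"),("wrist","wrist0")]:
    hsv=cv2.cvtColor(cv2.imread(f"pics/{f}.png"),cv2.COLOR_BGR2HSV)
    m=cv2.inRange(hsv,(5,200,110),(14,255,255)); k,l,st,ce=cv2.connectedComponentsWithStats(m); i=1+st[1:,4].argmax(); print(n,st[i],ce[i])
    t=(l==i)&(hsv[:,:,2]>0.82*hsv[:,:,2][l==i].max()); ys,xs=np.nonzero(t); u=(xs.mean(),ys.mean()); print(" top",len(xs),u, ray(get_calibration(n),u,.124).round(4)); cen[n]=ce[i]
print("tri",tri(cen["side"],cs,cen["scene"],cc))
E
```

```text
posts [0.53698629 0.09142742 0.076     ] [ 0.54572617 -0.22362719  0.076     ] 0.31517581175314685 yaw 0.027733723516022886
side [316 196  14  12  89] [323.21348315 200.76404494]
 top 81 (np.float64(323.17283950617286), np.float64(200.40740740740742)) [ 0.5403 -0.1037  0.124 ]
scene [301 189  16  11 138] [308.55797101 194.00724638]
 top 72 (np.float64(310.94444444444446), np.float64(192.91666666666666)) [ 0.5308 -0.1179  0.124 ]Traceback (most recent call last):
  File "<stdin>", line 11, in <module>
ValueError: attempt to get argmax of an empty sequence
```

Call:
send_rows --dp '[[-10,-30,0],[-15,-40,0],[-15,-40,0],[-10,-25,0],[0,0,0],[0,0,0]]' --angular '[[0,0,0],[0,0,0],[0,0,0],[0,0,0],[0,0,0],[0,0,0]]' --claw '[0,0,0,0,0,0]'

```text
clock: 0.9
ee_pos: [0.5407, -0.0499, 0.2454]
eef_rot: [2.221, 2.221, 0.001]
contact_force: [0.2, 0.6, 0.0]
width: -0.007
grip_force: 0.0
```

```bash
python3 - <<'E'
from h import *
c=get_calibration("wrist");s=r.get_state();im=read_camera("wrist")[:,:,::-1].copy();cv2.imwrite("pics/wrist1.png",im)
print(s["clock"],s["ee_pos"],s["width"],s["contact_force"])
np.save("cw1.npy",c,allow_pickle=True)
hsv=cv2.cvtColor(im,cv2.COLOR_BGR2HSV);m=cv2.inRange(hsv,(5,180,80),(16,255,255));k,l,st,ce=cv2.connectedComponentsWithStats(m)
i=1+st[1:,4].argmax();print(st[i],ce[i],ray(c,ce[i],.124))
E
```

```text
0.9 [ 0.54066909 -0.04987646  0.24544436] -0.006604437558564004 [0.16726426 0.64111492 0.01258924]
[301 226  37  34 879] [320.42093288 239.17861206] [ 0.54516844 -0.08610713  0.124     ]
```

View pics/wrist1.png

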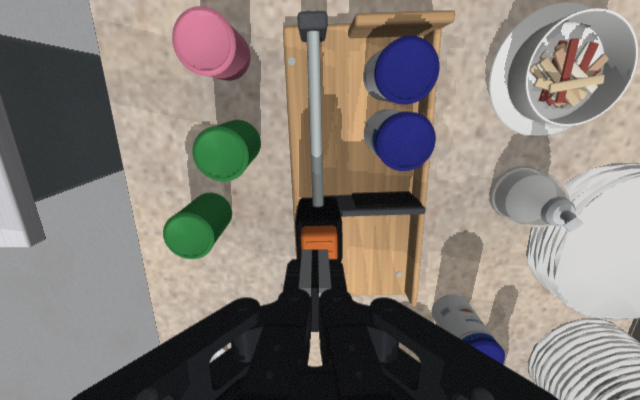

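The tab spans columns 301–338 and rows about 226–259, with the fingertips over its lower middle. The left post top is at (313,20) and the jaw plate at row 204.

```bash
python3 - <<'E'
from h import *
c=np.load("cw1.npy",allow_pickle=True).item()
for n,uv,z in [("post",(313,18),.076),("bar",(315,90),.068),("bar2",(319,200),.068)]+[(f"t{u}_{v}",(u,v),.124) for u,v in [(302,228),(337,228),(302,257),(339,257)]]: print(n,ray(c,uv,z).round(4))
im=cv2.imread("pics/wrist1.png");cv2.imwrite("pics/tabcrop.png",cv2.resize(im[180:300,260:400],None,fx=5,fy=5,interpolation=cv2.INTER_CUBIC))
E
```

```text
post [0.5383 0.1001 0.076 ]
bar [0.5402 0.0423 0.068 ]
bar2 [ 0.5446 -0.0672  0.068 ]
t302_228 [ 0.5286 -0.0751  0.124 ]
t337_228 [ 0.5599 -0.0751  0.124 ]
t302_257 [ 0.5282 -0.1043  0.124 ]
t339_257 [ 0.5625 -0.1043  0.124 ]
```

View pics/tabcrop.png

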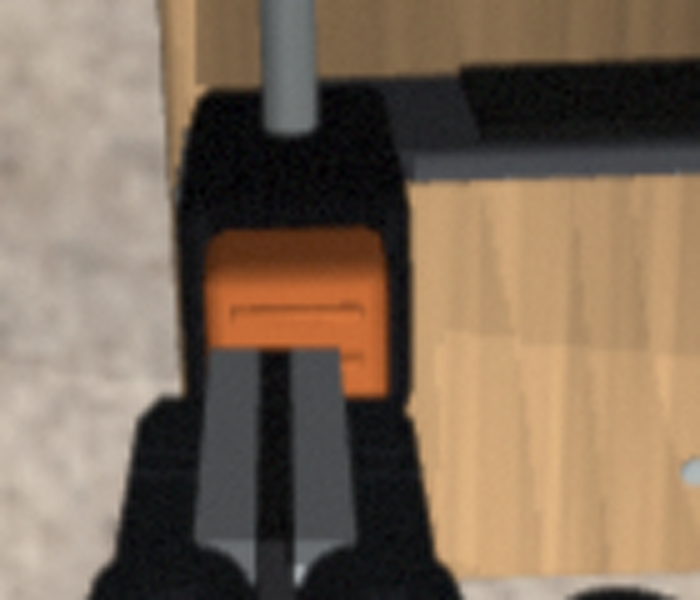

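Call:
send_rows --dp '[[-26,3,0],[-26,0,0],[0,0,40],[0,0,40],[0,0,18],[0,0,3],[0,0,3],[0,0,3]]' --angular '[[0,0,0],[0,0,0],[0,0,0],[0,0,0],[0,0,0],[0,0,0],[0,0,0],[0,0,0]]' --claw '[0,0,0,0,0,0,0,0]'

```text
clock: 1.95
ee_pos: [0.5444, -0.1022, 0.1398]
eef_rot: [2.219, 2.22, 0.003]
contact_force: [-0.7, -0.2, 0.2]
width: 0.002
grip_force: 0.0
```

Next I press down slowly, watching the force.

Call:
send_rows --dp '[[0,0,3],[0,0,3],[0,0,3],[0,0,2],[0,0,2],[0,0,0]]' --angular '[[0,0,0],[0,0,0],[0,0,0],[0,0,0],[0,0,0],[0,0,0]]' --claw '[0,0,0,0,0,0]'

```text
clock: 2.7
ee_pos: [0.5429, -0.1021, 0.125]
eef_rot: [-2.221, -2.221, 0.0]
contact_force: [2.4, -1.6, 1.3]
width: -0.005
grip_force: 1.3
```

Call:
send_rows --dp '[[0,0,1],[0,0,1],[0,0,1],[0,0,0]]' --angular '[[0,0,0],[0,0,0],[0,0,0],[0,0,0]]' --claw '[0,0,0,0]'

```text
clock: 3.2
ee_pos: [0.543, -0.1021, 0.1232]
eef_rot: [2.221, 2.221, -0.0]
contact_force: [-0.4, -0.0, 8.4]
width: -0.002
grip_force: 4.2
```

Call:
send_rows --dp '[[0,0,1],[0,0,1],[0,0,0]]' --angular '[[0,0,0],[0,0,0],[0,0,0]]' --claw '[0,0,0]'

```text
clock: 3.58
ee_pos: [0.5431, -0.102, 0.1225]
eef_rot: [2.221, 2.221, -0.0]
contact_force: [-4.3, -0.2, 16.0]
width: -0.002
grip_force: 7.8
```

Call:
send_rows --dp '[[0,0,-10],[0,0,-25],[27,0,0],[27,0,0],[0,0,20],[0,0,25],[0,0,14],[0,0,0]]' --angular '[[0,0,0],[0,0,0],[0,0,0],[0,0,0],[0,0,0],[0,0,0],[0,0,0],[0,0,0]]' --claw '[0,0,0,0,0,0,0,0]'

```text
clock: 4.58
ee_pos: [0.5411, -0.0478, 0.0944]
eef_rot: [-2.219, -2.219, 0.004]
contact_force: [-0.2, 0.4, 0.1]
width: 0.001
grip_force: 0.0
```

```bash
python3 - <<'E'
from h import *
s=r.get_state();print(s["ee_pos"])
a=read_camera("side")[:,:,::-1][122:272,219:419]
cv2.imwrite("pics/side1.png",cv2.resize(a,None,fx=4,fy=4,interpolation=cv2.INTER_CUBIC))
E
```

```text
[ 0.54108785 -0.04782165  0.09438323]
```

View pics/side1.png

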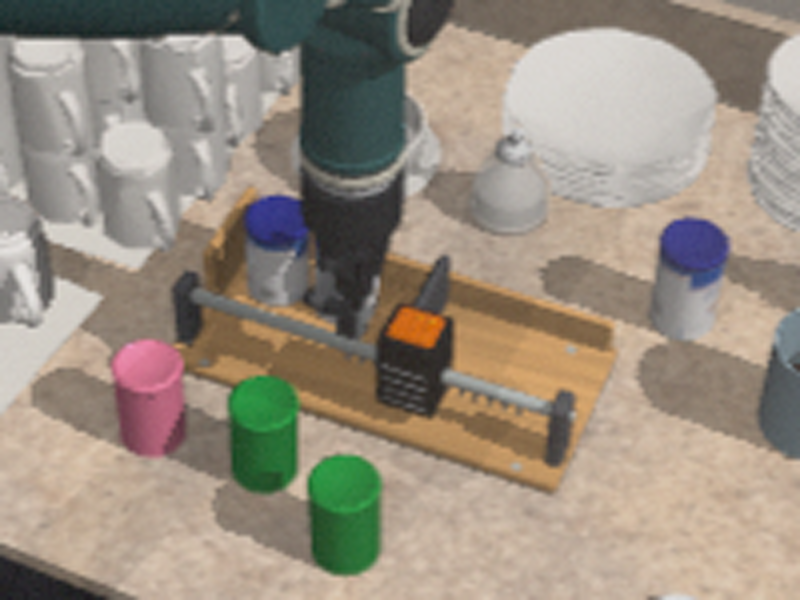

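The tab at crop (417,326) now sits nearly flush with the carriage top, so it is down. The fingertips are at about (350,325), left of the carriage's left face.

Call:
send_rows --dp '[[-6,1,0],[-6,0,0],[-5,0,0],[-5,0,0],[-5,0,0],[-5,0.5,0]]' --angular '[[0,0,0],[0,0,0],[0,0,0],[0,0,0],[0,0,0],[0,0,0]]' --claw '[0,0,0,0,0,0]'

```text
clock: 5.38
ee_pos: [0.5448, -0.0802, 0.0966]
eef_rot: [2.221, 2.221, 0.001]
contact_force: [0.2, 3.1, 2.7]
width: 0.001
grip_force: 1.6
```

Call:
send_rows --dp '[[-6,0.2,0],[-6,0.2,0],[-6,0.2,0],[-6,0.2,0],[-6,0.2,0],[-6,0.2,0],[-6,0.2,0],[-6,0.2,0],[-6,0.2,0]]' --angular '[[0,0,0],[0,0,0],[0,0,0],[0,0,0],[0,0,0],[0,0,0],[0,0,0],[0,0,0],[0,0,0]]' --claw '[0,0,0,0,0,0,0,0,0]'

```text
clock: 6.5
ee_pos: [0.5462, -0.1344, 0.0963]
eef_rot: [-2.221, -2.221, 0.0]
contact_force: [0.6, 3.9, 2.3]
width: -0.001
grip_force: 1.6
```

Call:
send_rows --dp '[[-4,0.2,0],[-3,0.2,0],[-3,0.2,0],[-3,0,0],[-2,0,0],[0,0,0]]' --angular '[[0,0,0],[0,0,0],[0,0,0],[0,0,0],[0,0,0],[0,0,0]]' --claw '[0,0,0,0,0,0]'

```text
clock: 7.25
ee_pos: [0.5467, -0.1493, 0.0961]
eef_rot: [-2.221, -2.221, 0.001]
contact_force: [0.3, 1.3, 1.2]
width: 0.001
grip_force: 0.8
```

Call:
send_rows --dp '[[-2,0,0],[-2,0,0],[-2,0,0],[0,0,0]]' --angular '[[0,0,0],[0,0,0],[0,0,0],[0,0,0]]' --claw '[0,0,0,0]'

```text
clock: 7.75
ee_pos: [0.5468, -0.1525, 0.0962]
eef_rot: [-2.22, -2.218, -0.004]
contact_force: [0.6, 11.5, 2.9]
width: 0.0
grip_force: 5.8
```

Call:
send_rows --dp '[[-1,0,0],[-1,0,0],[0,0,0]]' --angular '[[0,0,0],[0,0,0],[0,0,0]]' --claw '[0,0,0]'

```text
clock: 8.12
ee_pos: [0.5468, -0.1526, 0.0962]
eef_rot: [-2.219, -2.216, -0.007]
contact_force: [0.7, 18.1, 5.1]
width: 0.001
grip_force: 9.0
```

The carriage is against the stop: the force rose with no further travel. I'll back off to the left, then go up.

Call:
send_rows --dp '[[8,0,0],[17,0,0],[0,0,-30],[0,0,-50],[0,0,-50],[0,0,-30],[0,0,0],[0,0,0]]' --angular '[[0,0,0],[0,0,0],[0,0,0],[0,0,0],[0,0,0],[0,0,0],[0,0,0],[0,0,0]]' --claw '[0,0,0,0,0,0,0,0]'

```text
clock: 9.12
ee_pos: [0.5461, -0.1318, 0.255]
eef_rot: [-2.221, -2.221, 0.002]
contact_force: [0.2, 0.8, -0.2]
width: -0.001
grip_force: 0.0
```

```bash
python3 - <<'E'
from h import *
s=r.get_state();print(s["ee_pos"],s["contact_force"])
a=read_camera("side")[:,:,::-1][122:272,219:419]
cv2.imwrite("pics/side2.png",cv2.resize(a,None,fx=4,fy=4,interpolation=cv2.INTER_CUBIC))
E
```

```text
[ 0.5461481  -0.13176462  0.25498708] [ 0.18837084  0.75030589 -0.23740817]
```

View pics/side2.png

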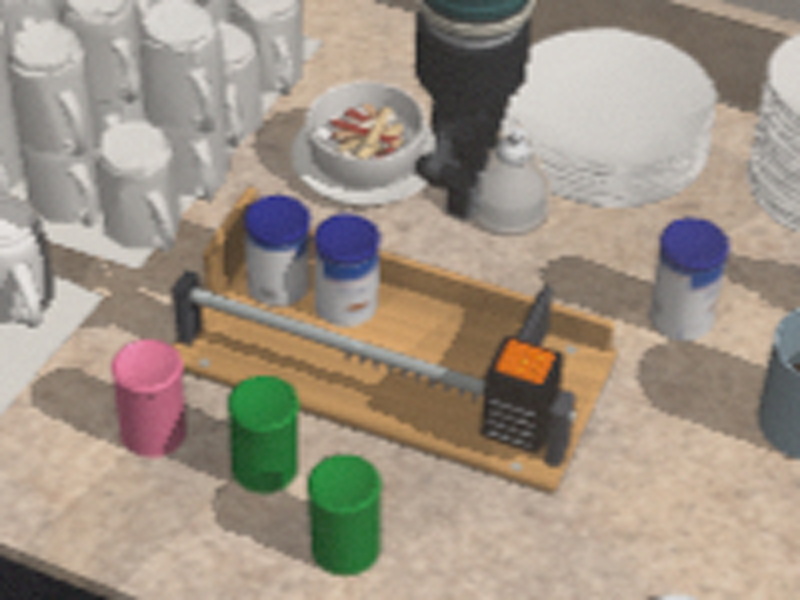

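The carriage, at crop (520,395), stands against the right post with the tab still down. Both tins, at (278,250) and (347,270), are where they were, and the arm is clear.

```bash
python3 -c "
from workcell import r
print(r.sign_off())"
```

```text
the job is handed in; nothing more can be done
None
```

I pressed the release tab fully down, then pushed the carriage to the right-hand stop; both tins stand where they were, the arm is clear, and the job was handed in after about 9 s on the robot's clock.

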